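# Clamp the sample board and hold the marking gauge on its mark

## Task

The sample board on the edge-bander table is to be scribed: first wind the spindle clamp's crank clockwise until its rubber pad lands on the board, and about a quarter turn more so that it grips. Then squeeze the green lock button on the marking gauge's head, draw the spring-loaded arm out until its pointer stands on the line of the red rider on the scale, and finish holding it there, still, without letting go, for the fitter to scribe along the blade. Do not shift the board or the rider, and leave the rollers and the star knob alone.

Things in the scene. Friction and masses are not known exactly. Their poses are not given: they have to be found in the camera images.
- crank_axis (a point): clamp: axis of the vertical screw, at the top of the dark steel crank arm; sinks with the screw (120 mm above the table at crank value 0). Crank hub 26 mm across, 2 mm above this point. The clamp is a grey arm 26 mm wide, top at 86 mm, on a steel column 30 mm across (top at 90 mm) that stands 90 mm from the spindle towards gauge -y
- knob_grip (a point): clamp: centre of the crank's upright black knob, the place to pinch it, 45 mm from the crank axis and 28 mm above the crank arm's top (knob 22 mm across, 46 mm tall, its top 18 mm above this point). The knob spins freely on its pin, so the hand need not turn with the crank. Nothing stands beside or above it
- clamp_crank (a joint): crank angle (rad), growing clockwise seen from above, 0 to 10.8; one turn (6.28) lowers screw, crank and pad by 12 mm, turning takes about 3 N at the knob. It stays where it is left (self-locking). At the start it stands at 1.0 to 4.5; the pad lands on the board at about 8.4
- pad_face (a point): clamp: centre of the underside of the round rubber pad (32 mm across). It is 34 mm above the table at crank value 0; the board's top is at 18 mm. After landing the pad stays and its cushion yields up to 4 mm (8 N per mm), then is solid
- clamp_pad: the clamp's rubber pad with its cushion; its frame's origin lies on the spindle axis 34 mm below the pad's underside
- panel: loose sample board, pale wood, 100 x 320 x 18 mm, white band on one long edge; origin at the centre of its underside, y along its length. It lies on the table beside the gauge bed (1 to 3 mm off), near the end stop, under the clamp pad and below the blade
- gauge: marking gauge bolted to the table; origin on the table under the head's centre when the arm is fully in; +y is the way the arm extends, z up. Dark grey bed x -36 to +62, y -220 to +155 mm, 10 mm thick; grey outer tube 28 x 28 mm on its centre line, top at 64 mm, ending at y = -30. White scale on the bed's +x side, a tick every 5 mm, zero at y = 0. The board lies on its -x side
- gauge_head: the telescoping arm: bar sliding in the tube, with an aluminium head 30 mm (x) by 28 mm (y), 20 to 78 mm above the table. Origin at table level under the head's centre, axes as the gauge's; fully in and locked at the start, it draws out up to 125 mm along gauge +y. A spring pulls it in with 4 to 6 N throughout. Low on its -x side a blade (top 24 mm up) reaches 125 mm across the board
- head_grip (a point): where to pinch the head from above: at the button's height, 62 mm above the table, midway between the head's plain -x face and the pressed button; fingers close along gauge x. 38 mm wide over the unpressed button, 33 mm pressed. Below, fingertips have room down to 26 mm above the table
- lock_button (a joint): green button (18 mm across) on the head's +x face, pushed in along gauge -x: 0 out, 0.005 fully in; takes about 5 N, so a gripper closing on the head presses it. Out, its latch catches the arm in the fully-in position; at 4 mm or more pressed the arm is free. Let go, the arm slides back in and latches by itself
- button_face (a point): centre of the button's outer face, 23 mm from the head's centre when out
- pointer (a point): tip of the yellow pointer on the head's +x side, at the head's y, over the scale
- rider_line (a point): inner end of the white line across the red rider (9 mm wide along the scale, 7 mm high), which is set somewhere between 50 and 105 mm on the scale; frame parallel to the gauge's. The pointer's tip must come level with it along gauge y (they lie 2 mm apart in x)
- nylon_roller_mid (a point): bystander: white roller standing on the table, 38 mm across, 46 mm high; point at its middle
- rubber_roller_mid (a point): bystander: grey roller standing on the table, 52 mm across, 43 mm high; point at its middle
- star_knob_mid (a point): bystander: black star knob lying stud up, 45 mm across, 40 mm high; point inside its head
There are look-alikes about, which are no part of the job. Leave any yellow look-alike of the part that bears crank_axis alone.

How it is judged:
On the way, in this order (a step that is already met when the one before it is completed fails the run):
1. the clamp pad grips the board (over 8 N) while the gauge arm is still in (contact force between clamp_pad and panel above 8 N and distance of pointer from where it was at the start of the episode below 0.005 m), for 0.2 s.
2. the lock button is pressed in while the arm is still in (value of joint lock_button above 0.0035 m and distance of pointer from where it was at the start of the episode below 0.006 m), for 0.05 s.
At the end, for the whole second after the job is handed in: The program ends with the fingers holding the gauge head (over 2 N) so that the pointer stands still within 3 mm of the rider's line, the clamp pad pressing on the board with more than 8 N, and the board flat and within 6 mm of where it lay (y of pointer in the frame of rider_line between -0.003 and 0.003 m and linear speed of gauge_head below 0.005 m/s and contact force between the fingers and gauge_head above 2 N and contact force between clamp_pad and panel above 8 N and distance of panel from where it was at the start of the episode below 0.006 m and angle between panel's own z axis and vertical below 0.03 rad); the arm keeps its last pose, push and grip.
It fails at once if the rider is shifted more than 3 mm (distance of rider_line from where it was at the start of the episode above 0.003 m).
It fails at once if the board is shifted more than 10 mm (distance of panel from where it was at the start of the episode above 0.01 m).
It fails at once if a roller or the star knob is moved more than 15 mm (distance of any of nylon_roller_mid, rubber_roller_mid, star_knob_mid from where it was at the start of the episode above 0.015 m).
It also fails if it takes over 58 s, if anything falls off the work surface, if the arm or the gripper's body presses on something with over 40 N, if the wrist force passes 120 N, or if a joint passes its speed limit or range.

## Robot

A 7-joint arm with a two-finger parallel gripper is mounted at the origin on the work surface. World frame = base frame: x ahead of the robot, y to its left, z up, the work surface at z = 0. Lengths are in m, angles in rad, forces in N, time in s.
With the tool pointing down it reaches from about 0.425 to 0.925 m from the base axis. Payload 6.8 kg.
Tool frame: the origin (TCP) lies at the very end of the fingers, on their centre line; the grasp point (between the pads) lies 19 mm behind it; x points along the fingers, y is the direction in which the jaws open and shut, and the axes are right-handed (so a half turn about x gives the same grasp; the last joint's range is limited). The gripper opens to 85 mm and grips with 20 to 120 N. Pads are 22 mm wide; open, the fingers measure 114 mm over their backs; the gripper's body (76 mm by 85 mm) begins 54 mm behind the grasp point. The pads swing forward as they close: fully open they stand 13 mm farther back than shut.
Start: joints at [1.143, 0.477, 0.022, 1.555, -0.011, 1.109, -0.083], TCP at [0.212, -0.641, 0.207] pointing down, gripper open.
Joint ranges: [-2.96, 2.96], [-0.34, 2.1], [-1.41, 1.46], [0.24, 2.44], [-1.37, 4.51], [0.17, 1.92], [-2.96, 2.96]. Speed limits (rad/s): [2.39, 2.39, 3.14, 3.14, 3.14, 3.14, 3.14].

## Interface

Orientations are given as a rotation vector (axis times angle).
In Python, from bench import get_obs, grab_frame, camera_info, hand_in gives the robot as it stands.
- The arm moves only by the tool apply_moves, never from a script. Its argument "series" is text: rows parted by semicolons, each of 7 numbers parted by spaces: the turn, a rotation vector about the tool's x, y, z in rad, then the shift along the tool's x, y, z in m, then the opening, from 0 (shut) to 1 (fully open). In form: wx wy wz tx ty tz hand; .... A call has 1 to 12 rows; each row is the pose to reach, as a shift and turn from the pose commanded when the call began, along the tool's axes at that moment; what a row does not reach only later rows make up. A row lasts 1/8 s, in which the tool goes at most 62.5 mm and 10.7 degrees, less where a joint would pass 70% of its speed; a pose out of reach is approached as far as the arm can. A call with a gripper value outside its range is refused whole. The fingers move at their own pace and stop on an object; "force" is the grip in N (left out, the last holds). Time passes only in rows, so rows that repeat a pose let the fingers close. It gives the time, the measured TCP pose, the force and the opening at its end, in the units of the state.
- get_obs(): the state, without advancing time (a new reading comes with each control period).
- grab_frame(name): name is "side" or "top" or "wrist"; returns the picture (480x640x3 uint8, blue, green, red); there is no depth.
- camera_info(name): a dict with "fov_y" (degrees; the focal length in pixels is half the picture's height over the tangent of half this angle, whatever the lens; pixels are square), "cx", "cy" (the principal point, pixels), "rvec" (rotation vector, rad) and "tvec" (3), from world to camera coordinates, as OpenCV has them. Camera axes: x right, y down, z forward; pixel columns grow to the right and rows downward; lengths in m; the calibration is good to about 2 mm. The wrist camera is an equidistant fisheye: a pixel r from the principal point sees the ray r / f radians off the axis. A picture is of the moment at which its call begins: read the wrist's pose just before it. camera_info takes no time and is no camera call; for the wrist camera it gives the pose at the moment of the call.
- hand_in(): hands the job in, once; it reports no verdict.
The state is a dict: "clock": time; "joints": joint angles; "qvel": joint speeds; "tau": joint torques, N m; "tcp_pos": TCP position; "orientation": TCP orientation; "contact_force": force on the tool from outside, world axes, zero at the start; "moment": the same for the moment, N m; "grip_width": finger opening in m.
Only numpy, scipy, OpenCV 4.12 (cv2) and the standard library are available. Lean on these libraries where they do the work, as an engineer would, in place of code of your own. Each camera call takes 0.05 s, during which the arm holds its last target.

## Working session

There is one attempt and no reset: what is moved stays moved. The work goes in short steps, Python scripts to look and compute and a tool call to move; the robot and the scene stay as the last step left them, time stands still between calls to the robot, and variables do not carry over. Pictures are saved under pics/ and viewed, and the job is handed in when it is done.

Besides the shell and the picture viewer there is one more tool, called after "Emit:" by a JSON object that holds its "fn" and its "kwargs", one argument or row to a line. apply_moves: Moves the arm, as the interface text tells. Its arguments: {"type":"object","properties":{"series":{"type":"string"},"force":{"type":"number"}},"required":["series"]}

```bash
ls; mkdir -p pics
python3 - <<'E'
from bench import *
import cv2
o=get_obs();print(o)
for n in ("side","top","wrist"):
    print(n,camera_info(n)); cv2.imwrite(f"pics/{n}0.png",grab_frame(n))
E
```

```text
pics
{'clock': 0.0, 'joints': array([ 1.14292421,  0.47781949,  0.0223298 ,  1.55643021, -0.01146213,
        1.10929404, -0.08307032]), 'qvel': array([-0.0005793 , -0.00170386, -0.00119087,  0.00123192,  0.0007256 ,
       -0.00071883, -0.0005939 ]), 'tau': array([-3.94982235e-04, -5.96440566e+01,  1.60784326e+00, -2.81196749e+01,
        1.24492549e-02,  9.34429758e-03,  3.08708468e-05]), 'tcp_pos': array([ 0.21196859, -0.64019687,  0.20602154]), 'orientation': array([ 2.04884442,  0.33239173, -2.04978292]), 'contact_force': array([-0.33362792,  0.21454371, -0.77722459]), 'moment': array([ 0.002056  ,  0.01340456, -0.0082999 ]), 'grip_width': 0.08530860000084524}
side {'fov_y': 53.19871912330909, 'cx': 323.7562602239323, 'cy': 230.00878194771704, 'rvec': array([ 2.04720426, -0.71494956,  0.36926193]), 'tvec': array([-0.43986971,  0.26748347,  0.54973135])}
top {'fov_y': 49.640193838695815, 'cx': 318.58482848571776, 'cy': 240.61324169565057, 'rvec': array([ 2.13433162, -2.09562499,  0.15876601]), 'tvec': array([-0.02016   ,  0.58012943,  0.8971736 ])}
wrist {'fov_y': 65.70646984690485, 'cx': 318.0350100583291, 'cy': 235.69339869043492, 'rvec': array([-2.35619065,  1.70010353,  0.24111383]), 'tvec': array([-0.67411401, -0.03607344,  0.38010364])}
```

View pics/side0.png

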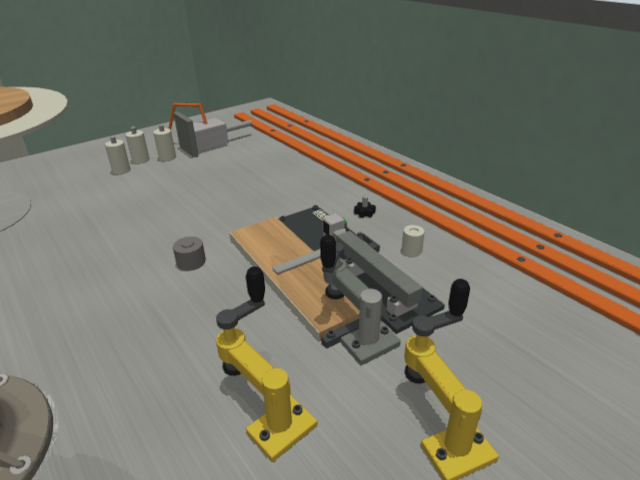

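View pics/top0.png

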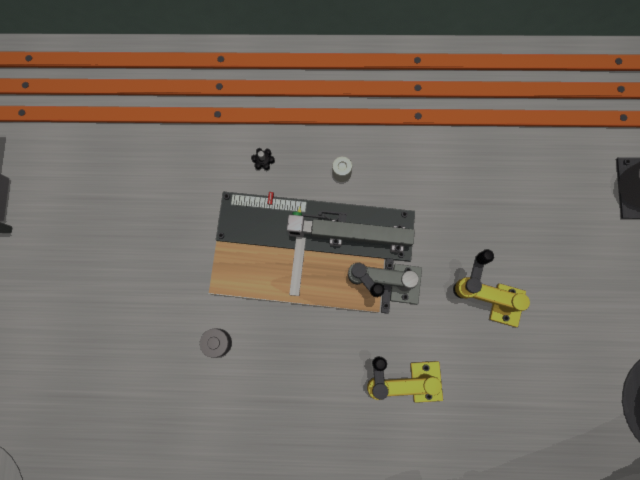

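View pics/wrist0.png

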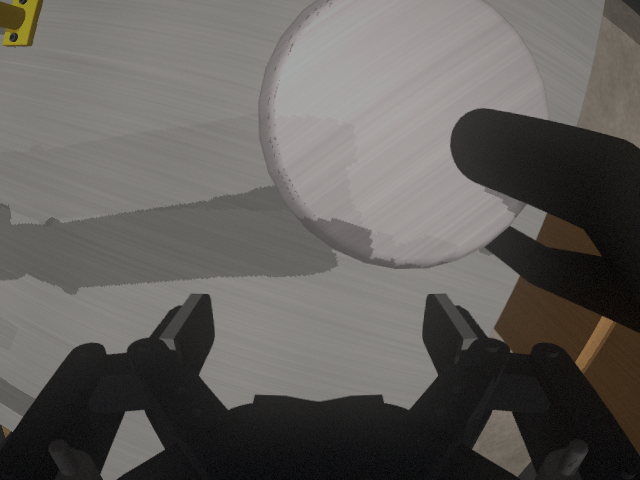

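The side view shows the grey clamp, with its knob at about (328,250) and its column at (370,310), plus two yellow look-alike clamps with knobs at (255,285) and (459,297). In the top view, the grey clamp's hub is at (359,273), its knob at (377,290), the gauge head at (296,224), the rider at (271,198) and the button at (299,211). The top-view look-alike knobs are at (379,364) and (485,257).

Next I'll crop both views for detail and write the geometry helpers.

```bash
cat > h.py <<'E'
import numpy as np, cv2
from scipy.spatial.transform import Rotation as R
from bench import *
def cam(n):
    c=camera_info(n); f=240/np.tan(np.radians(c['fov_y']/2))
    return dict(f=f,cx=c['cx'],cy=c['cy'],R=R.from_rotvec(c['rvec']).as_matrix(),t=np.array(c['tvec']),fish=n=='wrist')
def ray(c,u,v):
    x,y=(u-c['cx'])/c['f'],(v-c['cy'])/c['f']
    if c['fish']:
        r=np.hypot(x,y); s=np.sin(r)/r if r>1e-9 else 1; d=np.array([x*s,y*s,np.cos(r)])
    else: d=np.array([x,y,1.])
    d=c['R'].T@d; return -c['R'].T@c['t'], d/np.linalg.norm(d)
def plane(c,u,v,z):
    o,d=ray(c,u,v); return o+d*(z-o[2])/d[2]
def tri(obs):
    A=np.zeros((3,3));b=np.zeros(3)
    for c,u,v in obs:
        o,d=ray(c,u,v);P=np.eye(3)-np.outer(d,d);A+=P;b+=P@o
    p=np.linalg.solve(A,b)
    e=[np.linalg.norm((np.eye(3)-np.outer(d,d))@(p-o)) for o,d in (ray(*q) for q in obs)]
    return p,np.round(e,4)
def proj(c,p):
    q=c['R']@np.asarray(p)+c['t']
    if c['fish']:
        r=np.hypot(q[0],q[1]);th=np.arctan2(r,q[2]);k=th/max(r,1e-9)
        return np.array([c['cx']+c['f']*k*q[0],c['cy']+c['f']*k*q[1]])
    return np.array([c['cx']+c['f']*q[0]/q[2],c['cy']+c['f']*q[1]/q[2]])
E
python3 - <<'E'
from h import *
a=cv2.imread('pics/top0.png');b=cv2.imread('pics/side0.png')
cv2.imwrite('pics/topc.png',cv2.resize(a[185:320,205:430],None,fx=3.5,fy=3.5,interpolation=cv2.INTER_CUBIC))
cv2.imwrite('pics/sidec.png',cv2.resize(b[195:365,225:445],None,fx=3.5,fy=3.5,interpolation=cv2.INTER_CUBIC))
for n in('side','top'):
    c=cam(n);print(n,-c['R'].T@c['t'])
c=cam('top')
for u,v in[(0,0),(640,0),(0,480),(640,480),(320,240)]:print(u,v,plane(c,u,v,0).round(3))
E
```

```text
side [ 0.15767149 -0.52469001  0.51679534]
top [ 0.41238998 -0.03805477  0.98507025]
0 0 [1.103 0.686 0.   ]
640 0 [ 1.106 -0.662  0.   ]
0 480 [0.141 0.559 0.   ]
640 480 [ 0.172 -0.581  0.   ]
320 240 [ 0.591 -0.011  0.   ]
```

View pics/topc.png

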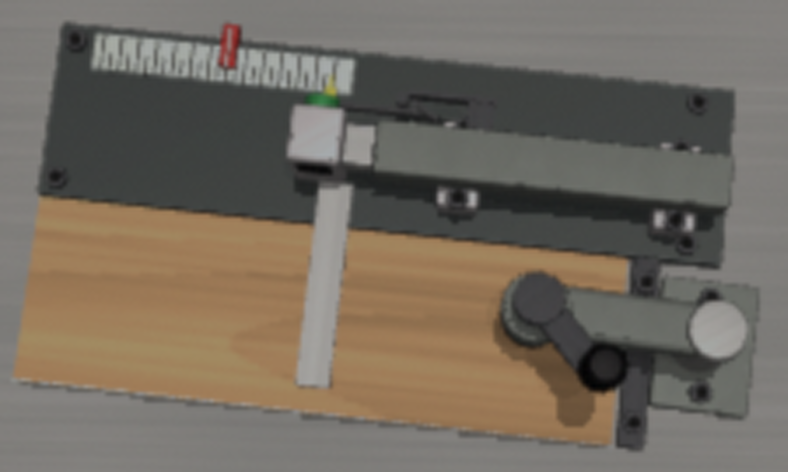

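View pics/sidec.png

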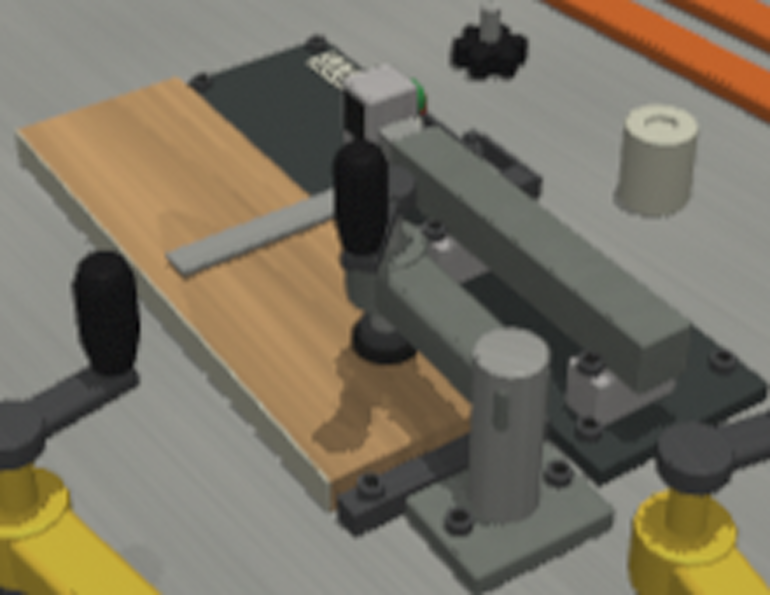

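Run:
```python
from h import *
t=cam('top');s=cam('side')
T=lambda u,v:(t,205+u/3.5,185+v/3.5); S=lambda u,v:(s,225+u/3.5,195+v/3.5)
print('knobtop',tri([T(603,367),S(361,150)]))
print('headtop',tri([T(318,134),S(382,88)]))
print('coltop',tri([T(718,330),S(511,352)]))
print('blade end far',tri([T(313,386),S(180,265)]))
for z in(.12,.11,.115): print('hub z',z,plane(*T(538,300),z))
P=lambda u,v,z:plane(*T(u,v),z)[:2]
a,b,c,d=P(62,24,.01),P(735,92,.01),P(38,195,.01),P(720,267,.01)
print('bed',a,b,c,d,np.linalg.norm(a-b),np.linalg.norm(a-c))
print('yaw of +y',np.degrees(np.arctan2(*(a-b)[::-1])),np.degrees(np.arctan2(*(c-d)[::-1])))
# tube edges
e,f=P(378,123,.064),P(732,155,.064);print('tube',np.degrees(np.arctan2(*(e-f)[::-1])),e,f)
print('rider',P(230,46,.017),'board corners',P(38,197,.018),P(15,380,.018),P(630,258,.018),P(614,445,.018))
o=get_obs();r=R.from_rotvec(o['orientation']);print(r.as_matrix().round(3))
for n,p in (('side',[.5,-.2,.1]),): pass
```

```text
knobtop (array([ 0.48365264, -0.10782289,  0.16151148]), array([0.0008, 0.0008]))
headtop (array([0.60742223, 0.03122866, 0.07419771]), array([0.0001, 0.0001]))
coltop (array([ 0.50841083, -0.16988873,  0.08943581]), array([0., 0.]))
blade end far (array([0.4829031 , 0.03359005, 0.02174712]), array([0.0009, 0.0009]))
hub z 0.12 [ 0.51798788 -0.07986211  0.12      ]
hub z 0.11 [ 0.51920857 -0.08034539  0.11      ]
hub z 0.115 [ 0.51859823 -0.08010375  0.115     ]
bed [0.68166957 0.18101831] [ 0.64804232 -0.19223915] [0.58457307 0.18905014] [ 0.55102089 -0.18301239] 0.37476916013777767 0.09742813625771991
yaw of +y 84.85204635869194 84.84706986662506
tube 85.5675581791072 [0.61582307 0.00101973] [ 0.60165496 -0.18175826]
rider [0.66843717 0.08564137] board corners [0.58205557 0.18712486] [0.4825694  0.19391618] [ 0.55393774 -0.13385416] [ 0.45436936 -0.12526301]
[[-0.001  0.314 -0.949]
 [ 0.001 -0.949 -0.314]
 [-1.    -0.001  0.   ]]
```

```bash
cat >> h.py <<'E'
G=np.radians(-5.15)
gx=np.array([np.cos(G),np.sin(G),0]);gy=np.array([-np.sin(G),np.cos(G),0])
RG=np.column_stack([[0,0,-1.],gx,np.cross([0,0,-1.],gx)])
def rows(p0,R0,goals):
    """goals: list of (pos,Rot)"""
    for p,Rt in goals:
        w=R.from_matrix(R0.T@Rt).as_rotvec(); s=R0.T@(np.array(p)-p0)
        print(' '.join('%.3f'%x for x in w),' '.join('%.4f'%x for x in s))
E
python3 - <<'E'
from h import *
o=get_obs();R0=R.from_rotvec(o['orientation']).as_matrix();p0=np.array([.212,-.641,.207])
c=cam('wrist');o_=-c['R'].T@c['t']
print('wrist cam in tool',R0.T@(o_-o['tcp_pos']),'axis in tool',(R0.T@c['R'].T).round(3))
rows(p0,R0,[([.212,-.641,.26],R0),([.50,-.10,.27],RG),([.55,.03,.27],RG)])
t=cam('top')
print(plane(t,379,364,.165),plane(t,485,257,.165))
# joint 7 and so on
E
```

```text
wrist cam in tool [-0.16830596 -0.00017232 -0.07087824] axis in tool [[-0.    -0.276  0.961]
 [ 1.     0.001  0.001]
 [-0.001  0.961  0.276]]
0.000 0.000 0.000 -0.0530 -0.0001 0.0000
-1.161 -0.001 0.001 -0.0624 -0.4231 -0.4435
-1.161 -0.001 0.001 -0.0623 -0.5308 -0.5318
[ 0.36897304 -0.10978737  0.165     ] [ 0.53781892 -0.27714294  0.165     ]
```

Emit:
{"fn": "apply_moves", "kwargs": {
  "series": "0 0 0 -0.053 0 0 1; -0.106 0 0 -0.054 -0.038 -0.040 1; -0.211 0 0 -0.055 -0.077 -0.081 1; -0.317 0 0 -0.056 -0.115 -0.121 1; -0.422 0 0 -0.057 -0.154 -0.161 1; -0.528 0 0 -0.058 -0.192 -0.202 1; -0.633 0 0 -0.059 -0.231 -0.242 1; -0.739 0 0 -0.060 -0.269 -0.282 1; -0.844 0 0 -0.061 -0.308 -0.323 1; -0.950 0 0 -0.062 -0.346 -0.363 1; -1.055 0 0 -0.062 -0.385 -0.403 1; -1.161 0 0 -0.0624 -0.4231 -0.4435 1",
  "force": 25
}}

```text
clock: 1.65
tcp_pos: [0.5006, -0.0982, 0.2694]
orientation: [1.273, 1.167, -1.273]
contact_force: [0.0, -1.1, -0.7]
grip_width: 0.0855
```

Run:
```python
from h import *
o=get_obs();print(o['clock'],o['tcp_pos'],o['joints'].round(2),o['qvel'].round(3));print((R.from_rotvec(o['orientation']).as_matrix().T@RG).round(3))
c=cam('wrist');np.save('w1.npy',c,allow_pickle=True);cv2.imwrite('pics/w1.png',grab_frame('wrist'))
```

```text
1.65 [ 0.50060665 -0.09818264  0.26940179] [ 0.52  0.18 -0.51  1.84  0.1   1.14 -0.11] [-0.556  0.25  -0.382 -0.259  0.188  0.069 -0.146]
[[ 1.     0.     0.   ]
 [-0.     1.    -0.003]
 [-0.     0.003  1.   ]]
```

View pics/w1.png

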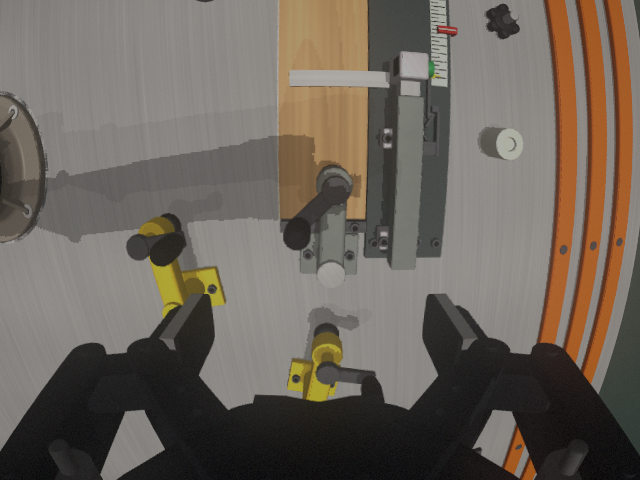

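Wrist view: the grey clamp's hub is at about (340,190), its knob at (297,235), the head at (412,66) and the rider at (448,30). The arm was still moving, so I'll let it settle, take a clean picture, and then take another from a second place.

Emit:
{"fn": "apply_moves", "kwargs": {
  "series": "0 0 0 0 0 0 1; 0 0 0 0 0 0 1"
}}

```text
clock: 1.95
tcp_pos: [0.4996, -0.101, 0.2691]
orientation: [1.276, 1.164, -1.278]
contact_force: [-0.5, 0.2, 0.0]
grip_width: 0.0856
```

```bash
cat >> h.py <<'E'
def snap(n):
    o=get_obs();c=cam('wrist');np.save(n+'.npy',c,allow_pickle=True);im=grab_frame('wrist');cv2.imwrite('pics/'+n+'.png',im)
    print(o['clock'],o['tcp_pos'].round(4),abs(o['qvel']).max().round(3),o['contact_force'].round(1),o['grip_width'].round(4));return c,im
def load(n): return np.load(n+'.npy',allow_pickle=True).item()
def crop(src,dst,x0,y0,x1,y1,k):
    cv2.imwrite('pics/'+dst+'.png',cv2.resize(cv2.imread('pics/'+src+'.png')[y0:y1,x0:x1],None,fx=k,fy=k,interpolation=cv2.INTER_CUBIC))
E
python3 - <<'E'
from h import *
snap('w2'); rows(np.array([.5,-.1,.27]),RG,[([.56,-.02,.27],RG)])
E
```

```text
Traceback (most recent call last):
  File "h.py", line 38, in snap
    print(o['clock'],o['tcp_pos'].round(4),abs(o['qvel']).max().round(3),o['contact_force'].round(1),o['grip_width'].round(4));return c,im
                                                                                                     ^^^^^^^^^^^^^^^^^^^^^
AttributeError: 'float' object has no attribute 'round'
```

```bash
sed -i "s/o\['grip_width'\].round(4)/round(o['grip_width'],4)/" h.py
python3 - <<'E'
from h import *
print(abs(get_obs()['qvel']).max()); rows(np.array([.5,-.1,.27]),RG,[([.56,-.02,.27],RG)])
E
```

```text
0.00806463997598024
0.000 0.000 0.000 0.0000 0.0526 -0.0851
```

Emit:
{"fn": "apply_moves", "kwargs": {
  "series": "0 0 0 0 0.026 -0.0425 1; 0 0 0 0 0.0526 -0.0851 1; 0 0 0 0 0.0526 -0.0851 1; 0 0 0 0 0.0526 -0.0851 1"
}}

```text
clock: 2.5
tcp_pos: [0.5597, -0.0214, 0.269]
orientation: [1.276, 1.164, -1.278]
contact_force: [0.3, -0.7, -0.4]
grip_width: 0.0855
```

Run:
```python
from h import *
snap('w3'); crop('w2','w2k',260,140,400,300,4); crop('w2','w2h',370,10,480,110,6); crop('w3','w3k',150,150,400,400,3)
```

```text
2.5 [ 0.5597 -0.0214  0.269 ] 0.016 [ 0.3 -0.7 -0.4] 0.0855
```

View pics/w3.png

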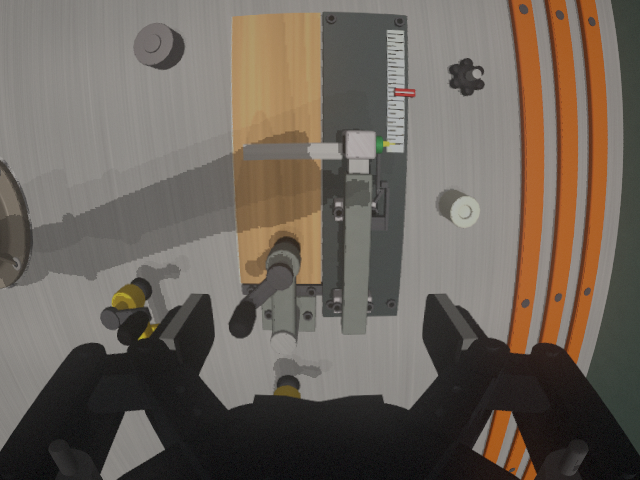

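View pics/w2k.png

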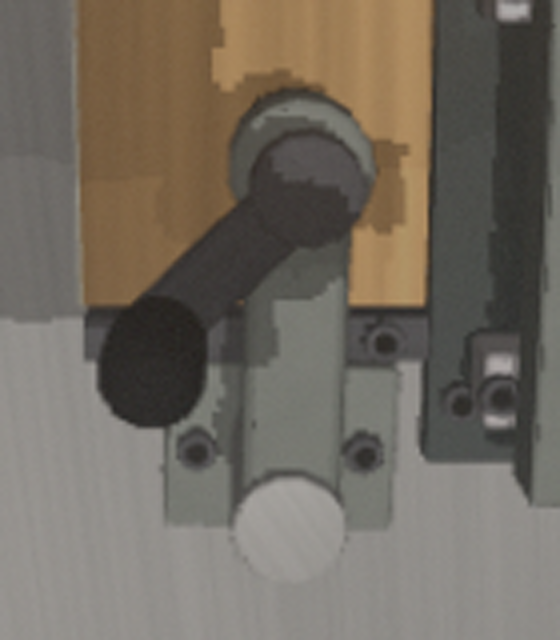

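Run:
```python
from h import *
crop('w3','w3k',210,220,330,360,4.2); crop('w3','w3h',330,70,430,170,6)
```

```text
(no output)
```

View pics/w3k.png

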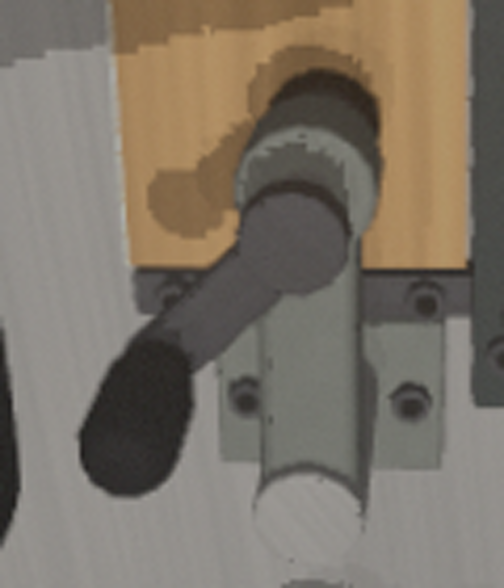

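View pics/w3h.png

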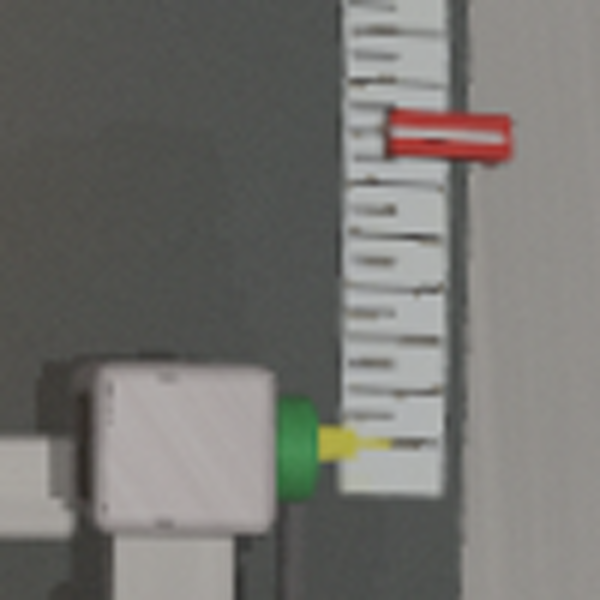

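View pics/w2h.png

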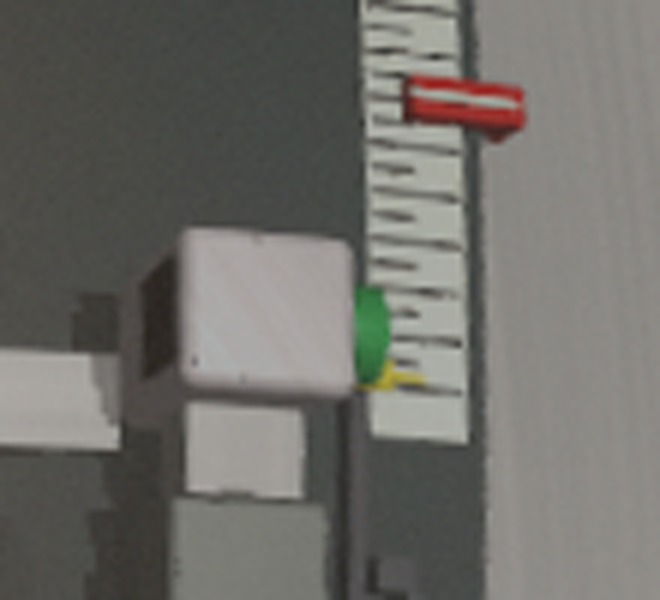

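Run:
```python
from h import *
t=cam('top');s=cam('side');w2=load('w1') if 0 else load('w2');w3=load('w3')
T=lambda u,v:(t,205+u/3.5,185+v/3.5); S=lambda u,v:(s,225+u/3.5,195+v/3.5)
def g(p,o=np.array([.6094,.0312,0])): return (p-o)@gx,(p-o)@gy
for n,a,b,x in(('hub',(337.5,187),(280.2,277.1),[T(538,300)]),('knobtop',(298.2,233.2),(241,326.7),[T(603,367),S(361,150)]),
  ('head',(415,62),(360.7,145),[T(318,134),S(382,88)]),('pointer',(440.7,73.3),(395,143.67),[]),('rider',(438.7,25.8),(395,91.83),[])):
    p,e=tri([(w2,*a),(w3,*b)]);print(n,p.round(4),e); 
    if x: p2,e=tri([(w2,*a),(w3,*b)]+x);print('   all',p2.round(4),e)
    print('  z in w3: ',[plane(w3,*b,z).round(4) for z in(p[2],)])
P,Q=plane(w3,395,143.67,.016),plane(w3,395,91.83,.017);print('w3 dist',(Q-P)@gy,(Q-P)@gx)
P,Q=plane(w2,440.7,73.3,.016),plane(w2,438.7,25.8,.017);print('w2 dist',(Q-P)@gy,(Q-P)@gx)
```

```text
hub [ 0.5192 -0.0806  0.1156] [0.0001 0.0001]
   all [ 0.519  -0.0804  0.1156] [0.0002 0.0004 0.0006]
  z in w3:  [array([ 0.5193, -0.0806,  0.1156])]
knobtop [ 0.4843 -0.1079  0.1573] [0.0004 0.0004]
   all [ 0.4845 -0.1071  0.1601] [0.0003 0.001  0.0014 0.0009]
  z in w3:  [array([ 0.4846, -0.1082,  0.1573])]
head [0.6066 0.0322 0.0784] [0.0002 0.0002]
   all [0.6075 0.0319 0.074 ] [0.001  0.0006 0.0006 0.0005]
  z in w3:  [array([0.6064, 0.0323, 0.0784])]
pointer [0.6517 0.0285 0.0222] [0.0002 0.0002]
  z in w3:  [array([0.6516, 0.0286, 0.0222])]
rider [0.6574 0.0876 0.017 ] [0.0003 0.0003]
  z in w3:  [array([0.6572, 0.0878, 0.017 ])]
w3 dist 0.05964628177255239 -0.0009737377289792893
w2 dist 0.05830875621348866 -0.0016305798495586843
```

Run:
```python
from h import *
rows(np.array([.56,-.02,.27]),RG,[([.484,-.108,.21],RG),([.484,-.108,.125],RG)])
```

```text
0.000 0.000 0.000 0.0600 -0.0678 0.0945
0.000 0.000 0.000 0.1450 -0.0678 0.0945
```

Emit:
{"fn": "apply_moves", "kwargs": {
  "series": "0 0 0 0.02 -0.0226 0.0315 1; 0 0 0 0.04 -0.0452 0.063 1; 0 0 0 0.06 -0.0678 0.0945 1; 0 0 0 0.08 -0.0678 0.0945 1; 0 0 0 0.10 -0.0678 0.0945 1; 0 0 0 0.12 -0.0678 0.0945 1; 0 0 0 0.135 -0.0678 0.0945 1; 0 0 0 0.145 -0.0678 0.0945 1; 0 0 0 0.145 -0.0678 0.0945 1"
}}

```text
clock: 3.68
tcp_pos: [0.4838, -0.108, 0.124]
orientation: [1.275, 1.166, -1.276]
contact_force: [0.5, -0.5, 0.1]
grip_width: 0.0853
```

Run:
```python
from h import *
snap('w4'); cv2.imwrite('pics/s4.png',grab_frame('side')); crop('s4','s4c',240,180,440,360,3.5); crop('w4','w4c',200,200,440,400,3)
```

```text
3.675 [ 0.4838 -0.108   0.124 ] 0.018 [ 0.5 -0.5  0.1] 0.0853
```

View pics/w4c.png

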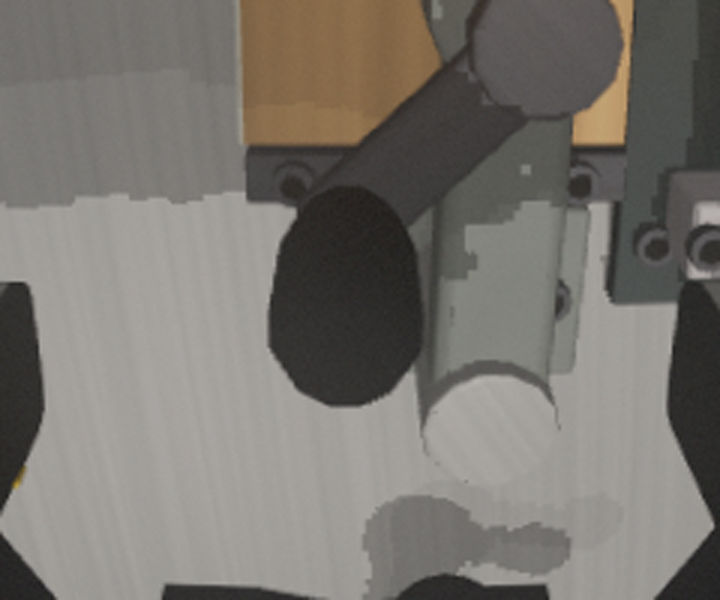

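View pics/s4c.png

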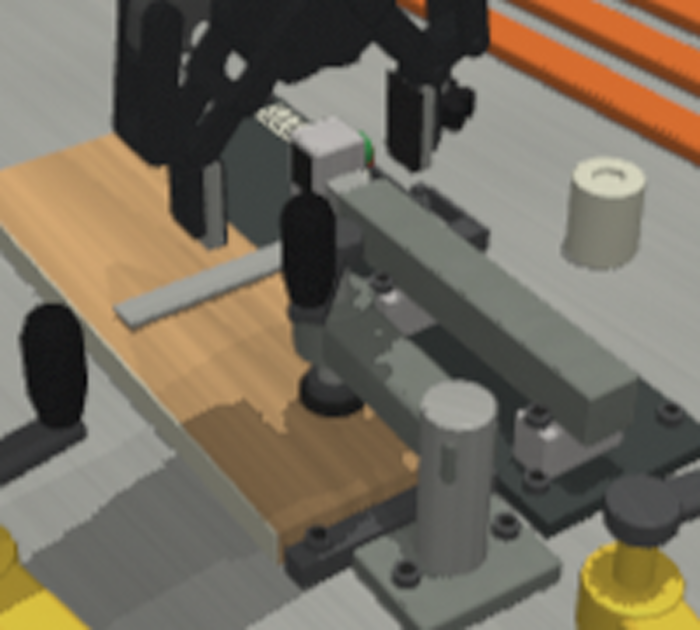

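The knob (crop centre about (345,300)) stands between the open fingers, and the yellow clamps are clear. Closing now.

Emit:
{"fn": "apply_moves", "kwargs": {
  "series": "0 0 0 0 0 0 0; 0 0 0 0 0 0 0; 0 0 0 0 0 0 0; 0 0 0 0 0 0 0; 0 0 0 0 0 0 0; 0 0 0 0 0 0 0",
  "force": 30
}}

```text
clock: 4.53
tcp_pos: [0.4838, -0.1078, 0.1246]
orientation: [1.275, 1.166, -1.276]
contact_force: [-3.6, -0.1, 5.5]
grip_width: 0.0193
```

Run:
```python
from h import *
snap('w5'); cv2.imwrite('pics/s5.png',grab_frame('side')); crop('s5','s5c',240,180,440,360,3.5)
C=np.array([.5188,-.0805]); k=np.array([.484,-.108]); th0=np.arctan2(*(k-C)[::-1]); print(np.degrees(th0),np.hypot(*(k-C)))
p0=np.array([.484,-.108,.125]); r=.0447
g=[]
for i in range(1,13):
    d=np.radians(20*i); g.append(([*(C+r*np.array([np.cos(th0-d),np.sin(th0-d)])),.125-.012*d/2/np.pi],RG))
rows(p0,RG,g)
```

```text
4.525 [ 0.4838 -0.1078  0.1246] 0.002 [-3.6 -0.1  5.5] 0.0193
-141.68315534395362 0.044354142985746026
0.000 0.000 0.000 0.0007 -0.0088 -0.0127
0.000 0.000 0.000 0.0013 -0.0124 -0.0278
0.000 0.000 0.000 0.0020 -0.0107 -0.0432
0.000 0.000 0.000 0.0027 -0.0037 -0.0571
0.000 0.000 0.000 0.0033 0.0075 -0.0678
0.000 0.000 0.000 0.0040 0.0218 -0.0740
0.000 0.000 0.000 0.0047 0.0373 -0.0749
0.000 0.000 0.000 0.0053 0.0522 -0.0705
0.000 0.000 0.000 0.0060 0.0646 -0.0613
0.000 0.000 0.000 0.0067 0.0732 -0.0483
0.000 0.000 0.000 0.0073 0.0768 -0.0332
0.000 0.000 0.000 0.0080 0.0750 -0.0178
```

View pics/s5c.png

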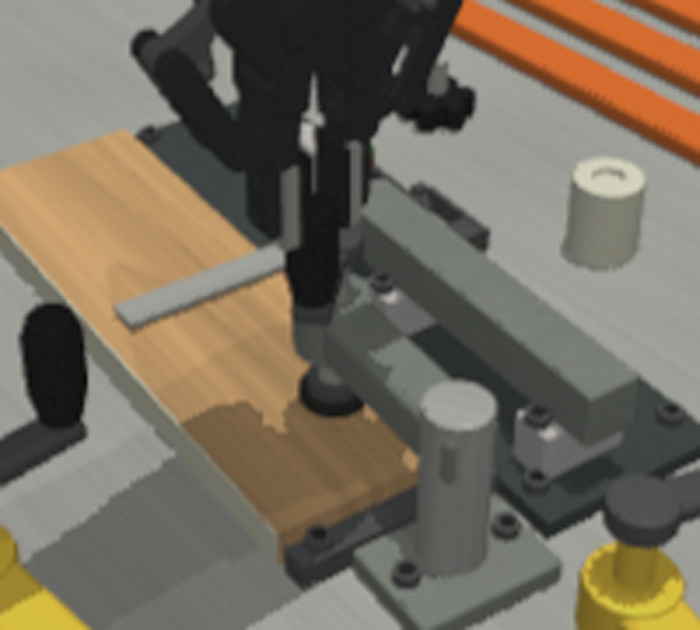

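The fingers hold the knob at 19.3 mm and the arm is at rest. I'll start winding clockwise, doing 80° first and then checking the forces.

Emit:
{"fn": "apply_moves", "kwargs": {
  "series": "0 0 0 0.0003 -0.0050 -0.0060 0; 0 0 0 0.0007 -0.0088 -0.0127 0; 0 0 0 0.0010 -0.0112 -0.0202 0; 0 0 0 0.0013 -0.0124 -0.0278 0; 0 0 0 0.0017 -0.0121 -0.0356 0; 0 0 0 0.0020 -0.0107 -0.0432 0; 0 0 0 0.0023 -0.0077 -0.0505 0; 0 0 0 0.0027 -0.0037 -0.0571 0"
}}

```text
clock: 5.62
tcp_pos: [0.4842, -0.0491, 0.1218]
orientation: [1.274, 1.168, -1.276]
contact_force: [-4.7, 0.5, 9.4]
grip_width: 0.0196
```

Run:
```python
from h import *
snap('w6'); cv2.imwrite('pics/s6.png',grab_frame('side')); crop('s6','s6c',240,180,440,360,3.5)
```

```text
5.625 [ 0.4842 -0.0491  0.1218] 0.128 [-4.7  0.5  9.4] 0.0196
```

View pics/s6c.png

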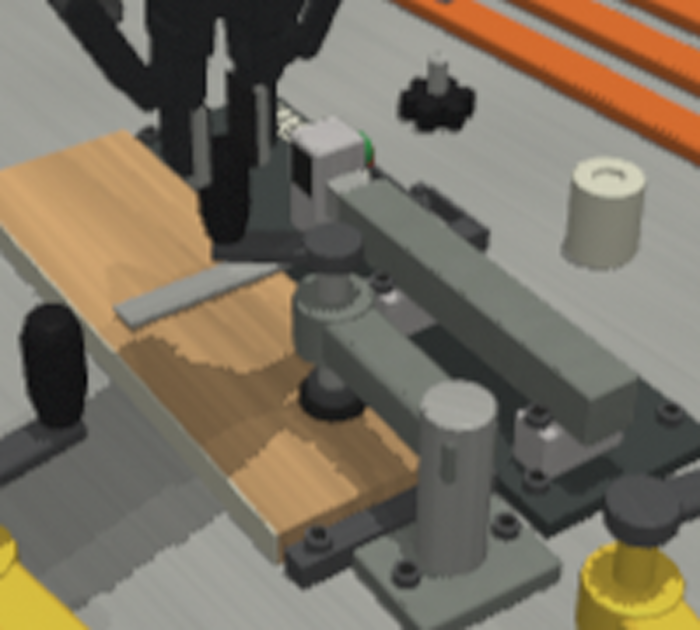

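View pics/w6.png

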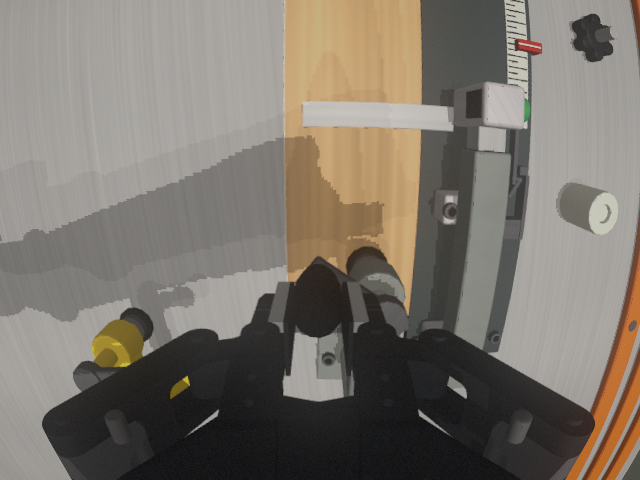

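Run:
```python
from h import *
s=cam('side');w2,w3=load('w2'),load('w3')
print('coltop',tri([(w2,260+290/4,140+528/4),(w3,210+308/4.2,220+518/4.2)]))
from scipy.optimize import brentq
def zfrom(xy,v): return brentq(lambda z:proj(s,[*xy,z])[1]-v,0,.3)
H=np.array([.519,-.0805])
for C in (H-.09*gy[:2],np.array([.5105,-.17])):
    print('col',zfrom(C,180+402/3.5),proj(s,[*C,.09]))
print('hub',zfrom(H,180+240/3.5),proj(s,[*H,.1136]))
p=proj(s,[*H,.018]);q=proj(s,[*H,.1]);print(p,q,'px per mm',(p-q)/82)
# continue circle
Cc=np.array([.5188,-.0805]);k=np.array([.484,-.108]); th0=np.arctan2(*(k-Cc)[::-1]);r=.0447
f=lambda deg:np.array([*(Cc+r*np.array([np.cos(th0-np.radians(deg)),np.sin(th0-np.radians(deg))])),.125-.012*deg/360])
rows(f(80),RG,[(f(80+18*i),RG) for i in range(1,13)])
```

```text
coltop (array([ 0.50861096, -0.16907036,  0.09153321]), array([0.0001, 0.0001]))
col 0.08950529081947034 [372.50811986 294.57720052]
col 0.08964182563588083 [372.21001529 294.65442299]
hub 0.113602270516916 [335.2344511  248.57270138]
[335.33751188 298.45901598] [335.25003667 256.11685692] px per mm [0.00106677 0.51636779]
0.000 0.000 0.000 0.0006 0.0100 -0.0098
0.000 0.000 0.000 0.0012 0.0225 -0.0160
0.000 0.000 0.000 0.0018 0.0363 -0.0181
0.000 0.000 0.000 0.0024 0.0501 -0.0158
0.000 0.000 0.000 0.0030 0.0625 -0.0093
0.000 0.000 0.000 0.0036 0.0723 0.0007
0.000 0.000 0.000 0.0042 0.0786 0.0132
0.000 0.000 0.000 0.0048 0.0806 0.0270
0.000 0.000 0.000 0.0054 0.0783 0.0408
0.000 0.000 0.000 0.0060 0.0718 0.0532
0.000 0.000 0.000 0.0066 0.0619 0.0630
0.000 0.000 0.000 0.0072 0.0493 0.0692
```

Emit:
{"fn": "apply_moves", "kwargs": {
  "series": "0 0 0 0.0006 0.0100 -0.0098 0; 0 0 0 0.0012 0.0225 -0.0160 0; 0 0 0 0.0018 0.0363 -0.0181 0; 0 0 0 0.0024 0.0501 -0.0158 0; 0 0 0 0.0030 0.0625 -0.0093 0; 0 0 0 0.0036 0.0723 0.0007 0; 0 0 0 0.0042 0.0786 0.0132 0; 0 0 0 0.0048 0.0806 0.0270 0; 0 0 0 0.0054 0.0783 0.0408 0; 0 0 0 0.0060 0.0718 0.0532 0; 0 0 0 0.0066 0.0619 0.0630 0; 0 0 0 0.0072 0.0493 0.0692 0"
}}

```text
clock: 7.22
tcp_pos: [0.529, -0.1228, 0.1148]
orientation: [1.277, 1.165, -1.272]
contact_force: [3.2, 6.6, 3.3]
grip_width: 0.02
```

Run:
```python
from h import *
snap('w7'); cv2.imwrite('pics/s7.png',grab_frame('side')); crop('s7','s7c',240,180,440,360,3.5)
a,b,c=[cv2.resize(cv2.imread('pics/%s.png'%n)[240:320,300:380],None,fx=3.3,fy=5,interpolation=cv2.INTER_CUBIC) for n in('side0','s6','s7')]
cv2.imwrite('pics/cmp7.png',np.hstack([a,b,c]))
```

```text
7.225 [ 0.529  -0.1228  0.1148] 0.226 [3.2 6.6 3.3] 0.02
```

View pics/s7c.png

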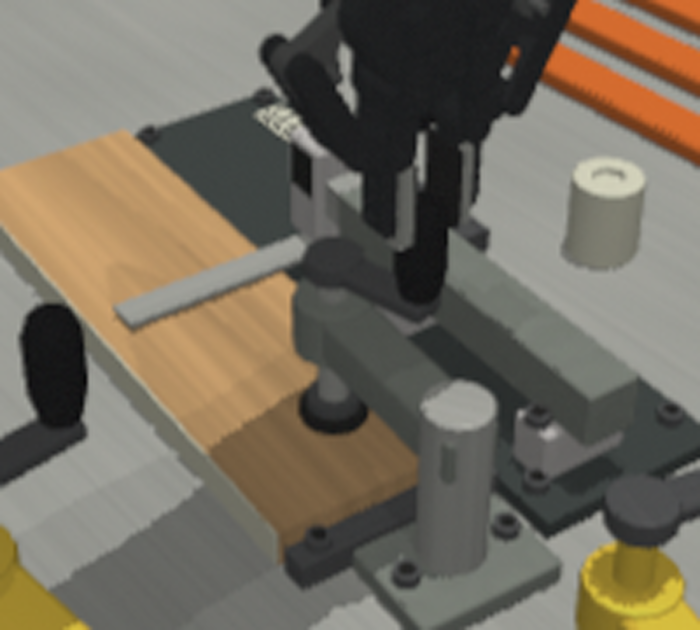

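View pics/cmp7.png

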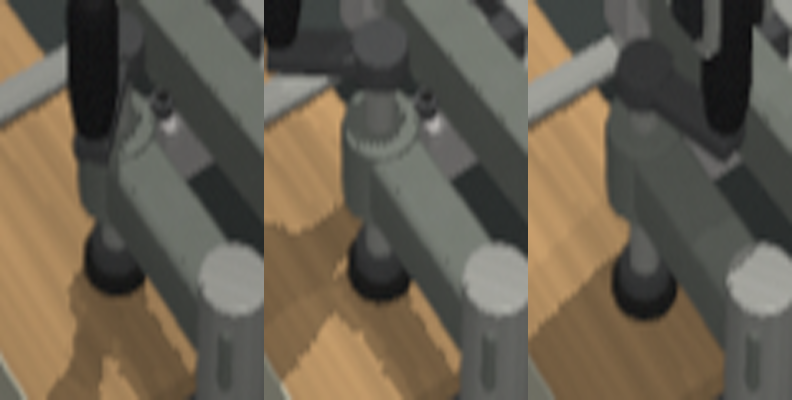

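Run:
```python
from h import *
s=cam('side');H=np.array([.519,-.0805])
for z in(.018,.020,.022,.03):
    q=np.array([proj(s,[H[0]+.016*np.cos(a),H[1]+.016*np.sin(a),z]) for a in np.linspace(0,6.28,60)]);print(z,q[:,1].max(),q[:,0].min(),q[:,0].max())
# hub height now
from scipy.optimize import brentq
print('hub',brentq(lambda z:proj(s,[*H,z])[1]-(180+257/3.5),0,.3))
ims=[cv2.cvtColor(cv2.imread('pics/%s.png'%n),cv2.COLOR_BGR2GRAY) for n in('side0','s6','s7')]
for im in ims: print(im[292:310,335],im[292:310,332])
Cc=np.array([.5188,-.0805]);k=np.array([.484,-.108]); th0=np.arctan2(*(k-Cc)[::-1]);r=.0447
f=lambda deg:np.array([*(Cc+r*np.array([np.cos(th0-np.radians(deg)),np.sin(th0-np.radians(deg))])),.125-.012*deg/360])
rows(f(296),RG,[(f(296+13*i),RG) for i in range(1,9)])
```

```text
0.018 305.3518971620723 325.13832114257184 345.54041821135905
0.02 304.3714320625426 325.1215503882816 345.55320762375374
0.022 303.3880707245884 325.1047310159246 345.56603420068905
0.03 299.4254048034645 325.0369630928867 345.6177154126508
hub 0.10487905895274942
[ 46  46  40  31  24  23  24  66  87  84  85  86  87  88  88  93  98 101] [45 44 38 27 24 22 36 68 85 87 87 88 89 91 92 95 95 95]
[ 53  51  50  50  40  27  26  26  55  82  93  95  95  95  97 102 107 109] [ 52  51  49  46  35  25  25  27  71  95  96  96  99 103 110 111 113 119]
[ 94  95  84  63  53  51  50  46  33  24  24  26  72  96  97  97  98 100] [ 88  82  66  53  52  49  48  41  27  25  24  45  80  99 101 103 103 101]
0.000 0.000 0.000 0.0004 -0.0099 0.0019
0.000 0.000 0.000 0.0009 -0.0200 0.0016
0.000 0.000 0.000 0.0013 -0.0298 -0.0011
0.000 0.000 0.000 0.0017 -0.0388 -0.0058
0.000 0.000 0.000 0.0022 -0.0464 -0.0125
0.000 0.000 0.000 0.0026 -0.0523 -0.0207
0.000 0.000 0.000 0.0030 -0.0563 -0.0300
0.000 0.000 0.000 0.0035 -0.0580 -0.0399
```

Emit:
{"fn": "apply_moves", "kwargs": {
  "series": "0 0 0 0.0004 -0.0099 0.0019 0; 0 0 0 0.0009 -0.0200 0.0016 0; 0 0 0 0.0013 -0.0298 -0.0011 0; 0 0 0 0.0017 -0.0388 -0.0058 0; 0 0 0 0.0017 -0.0388 -0.0058 0"
}}

```text
clock: 7.95
tcp_pos: [0.4898, -0.1144, 0.113]
orientation: [1.275, 1.165, -1.275]
contact_force: [0.7, 3.6, 4.0]
grip_width: 0.0196
```

```bash
cat >> h.py <<'E'
def padedge(n):
    im=cv2.cvtColor(cv2.imread('pics/%s.png'%n),cv2.COLOR_BGR2GRAY).astype(float); out=[]
    for u in range(330,341):
        col=im[290:312,u]; i=np.argmin(col); 
        # from last dark pixel downward find half-level crossing
        j=max(k for k in range(len(col)) if col[k]<32 ); hi=col[j+3:j+6].mean(); m=(25+hi)/2
        k=j
        while col[k]<m:k+=1
        out.append(290+k-1+(m-col[k-1])/(col[k]-col[k-1]))
    return np.round(np.median(out),2),np.round(out,1)
E
python3 - <<'E'
from h import *
snap('w8'); cv2.imwrite('pics/s8.png',grab_frame('side'))
for n in('side0','s4','s6','s7','s8'):print(n,padedge(n))
Cc=np.array([.5188,-.0805]);k=np.array([.484,-.108]); th0=np.arctan2(*(k-Cc)[::-1]);r=.0447
f=lambda deg:np.array([*(Cc+r*np.array([np.cos(th0-np.radians(deg)),np.sin(th0-np.radians(deg))])),.125-.012*deg/360])
rows(f(348),RG,[(f(348+13*i),RG) for i in range(1,9)])
crop('s8','s8c',240,180,440,360,3.5)
E
```

```text
7.95 [ 0.4898 -0.1144  0.113 ] 0.016 [0.7 3.6 4. ] 0.0196
side0 (np.float64(298.64), array([298. , 298.4, 298.6, 298.8, 298.8, 298.7, 298.8, 298.7, 298.6,
       298.5, 297.9]))
s4 (np.float64(298.62), array([298. , 298.4, 298.6, 298.8, 298.8, 298.7, 298.7, 298.7, 298.6,
       298.4, 297.8]))
s6 (np.float64(299.83), array([299.5, 299.7, 299.8, 300. , 300.4, 300.2, 300. , 300. , 299.8,
       299.5, 299.4]))
s7 (np.float64(303.51), array([302.9, 303.1, 303.5, 303.7, 303.7, 303.8, 303.7, 303.6, 303.4,
       303.4, 302.9]))
s8 (np.float64(304.41), array([303.7, 304. , 304.1, 304.5, 304.7, 304.6, 304.5, 304.4, 304.4,
       303.8, 303.5]))
0.000 0.000 0.000 0.0004 -0.0076 -0.0066
0.000 0.000 0.000 0.0009 -0.0136 -0.0148
0.000 0.000 0.000 0.0013 -0.0175 -0.0242
0.000 0.000 0.000 0.0017 -0.0193 -0.0341
0.000 0.000 0.000 0.0022 -0.0187 -0.0442
0.000 0.000 0.000 0.0026 -0.0159 -0.0540
0.000 0.000 0.000 0.0030 -0.0110 -0.0628
0.000 0.000 0.000 0.0035 -0.0043 -0.0703
```

View pics/s8c.png

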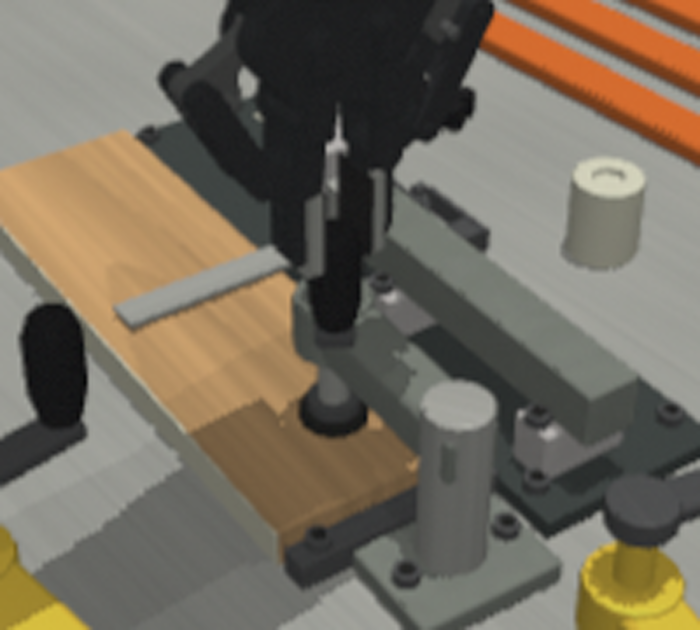

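The pad is still following the screw: its edge has gone from 298.6 to 304.4 px, 5.8 px in all against 5.85 expected. It hasn't landed yet, so I'll continue in small steps.

Emit:
{"fn": "apply_moves", "kwargs": {
  "series": "0 0 0 0.0004 -0.0076 -0.0066 0; 0 0 0 0.0009 -0.0136 -0.0148 0; 0 0 0 0.0013 -0.0175 -0.0242 0; 0 0 0 0.0013 -0.0175 -0.0242 0; 0 0 0 0.0013 -0.0175 -0.0242 0"
}}

```text
clock: 8.68
tcp_pos: [0.474, -0.0893, 0.1116]
orientation: [1.274, 1.166, -1.277]
contact_force: [-2.5, 0.0, 9.8]
grip_width: 0.0197
```

```bash
cat >> h.py <<'E'
Cc=np.array([.5188,-.0805]);_k=np.array([.484,-.108]); th0=np.arctan2(*(_k-Cc)[::-1])
def f(deg): return np.array([*(Cc+.0447*np.array([np.cos(th0-np.radians(deg)),np.sin(th0-np.radians(deg))])),.125-.012*deg/360])
E
python3 - <<'E'
from h import *
snap('w9'); cv2.imwrite('pics/s9.png',grab_frame('side'))
for n in('s8','s9'):print(n,padedge(n))
rows(f(387),RG,[(f(387+13*i),RG) for i in range(1,9)])
E
```

```text
8.675 [ 0.474  -0.0893  0.1116] 0.002 [-2.5  0.   9.8] 0.0197
s8 (np.float64(304.41), array([303.7, 304. , 304.1, 304.5, 304.7, 304.6, 304.5, 304.4, 304.4,
       303.8, 303.5]))
s9 (np.float64(304.39), array([303.7, 304. , 304.1, 304.5, 304.7, 304.6, 304.5, 304.5, 304.4,
       303.8, 303.5]))
0.000 0.000 0.000 0.0004 -0.0018 -0.0100
0.000 0.000 0.000 0.0009 -0.0012 -0.0201
0.000 0.000 0.000 0.0013 0.0016 -0.0298
0.000 0.000 0.000 0.0017 0.0065 -0.0386
0.000 0.000 0.000 0.0022 0.0133 -0.0462
0.000 0.000 0.000 0.0026 0.0216 -0.0520
0.000 0.000 0.000 0.0030 0.0309 -0.0558
0.000 0.000 0.000 0.0035 0.0409 -0.0573
```

The pad edge has stopped at 304.4 px while the crank turned on, so it landed at about 343° of winding. I'll wind to about 433°, roughly a quarter turn past landing.

Emit:
{"fn": "apply_moves", "kwargs": {
  "series": "0 0 0 0.0004 -0.0018 -0.0100 0; 0 0 0 0.0009 -0.0012 -0.0201 0; 0 0 0 0.0013 0.0016 -0.0298 0; 0 0 0 0.0015 0.0042 -0.0347 0; 0 0 0 0.0015 0.0042 -0.0347 0; 0 0 0 0.0015 0.0042 -0.0347 0"
}}

```text
clock: 9.52
tcp_pos: [0.4802, -0.0544, 0.1101]
orientation: [1.272, 1.168, -1.279]
contact_force: [-6.3, 2.6, 13.2]
grip_width: 0.0191
```

Run:
```python
from h import *
snap('w10'); cv2.imwrite('pics/s10.png',grab_frame('side'));crop('s10','s10c',240,180,440,360,3.5)
for n in('s9','s10'):print(n,padedge(n)[0])
print(f(433))
```

```text
9.525 [ 0.4802 -0.0544  0.1101] 0.002 [-6.3  2.6 13.2] 0.0191
s9 304.39
s10 304.38
[ 0.48204268 -0.05506401  0.11056667]
```

View pics/s10c.png

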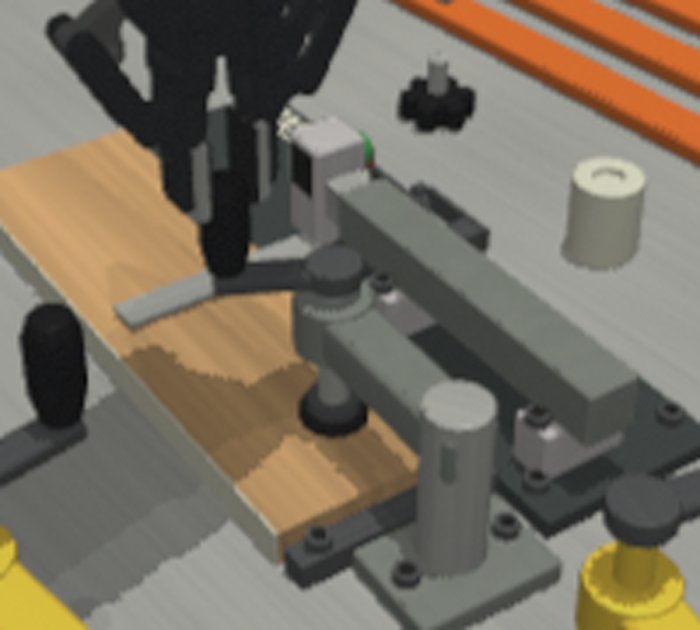

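View pics/w10.png

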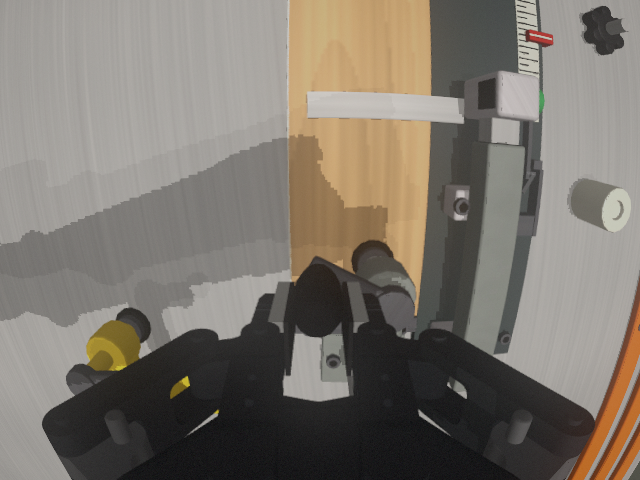

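The pad edge is unchanged at 304.38 px, the board lies in place, and the crank followed the hand. I'll release, go up, and move over the gauge head.

Run:
```python
from h import *
p0=f(433);print(p0)
rows(p0,RG,[([p0[0],p0[1],.19],RG),([.6079,.0319,.19],RG),([.6079,.0319,.041],RG)])
```

```text
[ 0.48204268 -0.05506401  0.11056667]
0.000 0.000 0.000 -0.0794 0.0000 0.0000
0.000 0.000 0.000 -0.0794 0.1175 -0.0979
0.000 0.000 0.000 0.0696 0.1175 -0.0979
```

Emit:
{"fn": "apply_moves", "kwargs": {
  "series": "0 0 0 0 0 0 1; 0 0 0 0 0 0 1; 0 0 0 0 0 0 1; 0 0 0 0 0 0 1; 0 0 0 -0.02 0 0 1; 0 0 0 -0.05 0 0 1; 0 0 0 -0.0794 0 0 1"
}}

```text
clock: 10.5
tcp_pos: [0.4822, -0.0548, 0.1901]
orientation: [1.275, 1.166, -1.276]
contact_force: [1.0, 0.4, 0.0]
grip_width: 0.085
```

Emit:
{"fn": "apply_moves", "kwargs": {
  "series": "0 0 0 0 0.040 -0.033 1; 0 0 0 0 0.080 -0.066 1; 0 0 0 0 0.1175 -0.0979 1; 0 0 0 0.05 0.1175 -0.0979 1; 0 0 0 0.07 0.1175 -0.0979 1; 0 0 0 0.07 0.1175 -0.0979 1"
}}

```text
clock: 11.25
tcp_pos: [0.6067, 0.0313, 0.1179]
orientation: [1.273, 1.167, -1.279]
contact_force: [-0.0, -0.2, 0.3]
grip_width: 0.0854
```

Run:
```python
from h import *
snap('w11'); cv2.imwrite('pics/s11.png',grab_frame('side'));crop('s11','s11c',240,180,440,360,3.5)
c=load('w11')
print(padedge('s11'))
o=np.array([.6064,.032,0])
for n,x,y,z in(('corner',-.015,.014,.078),('c2',.015,.014,.078),('c3',.015,-.014,.078),('btn',.023,0,.062)):print(n,proj(c,o+x*gx+y*gy+[0,0,z]).round(1))
crop('w11','w11c',200,150,440,350,3)
```

```text
11.25 [0.6067 0.0313 0.1179] 0.041 [-0.  -0.2  0.3] 0.0854
(np.float64(304.38), array([303.8, 304. , 304.2, 304.6, 304.7, 304.7, 304.5, 304.5, 304.4,
       303.8, 303.5]))
corner [290.7 228.9]
c2 [342.3 229. ]
c3 [341.4 273.8]
btn [353.  243.8]
```

View pics/w11.png

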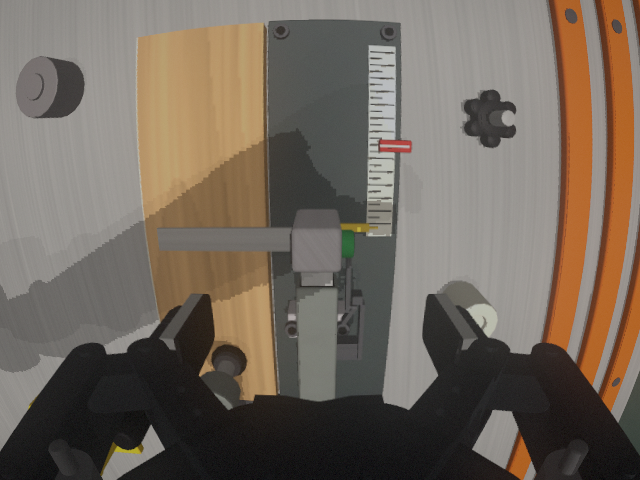

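View pics/s11c.png

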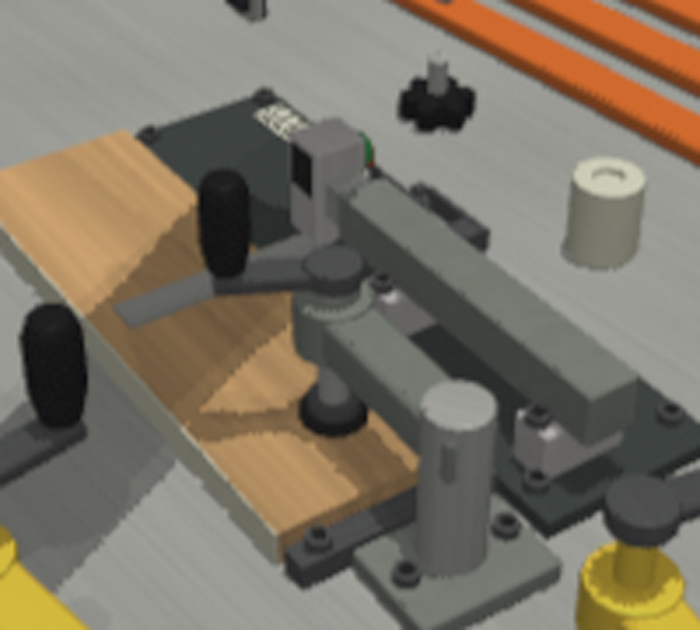

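View pics/w11c.png

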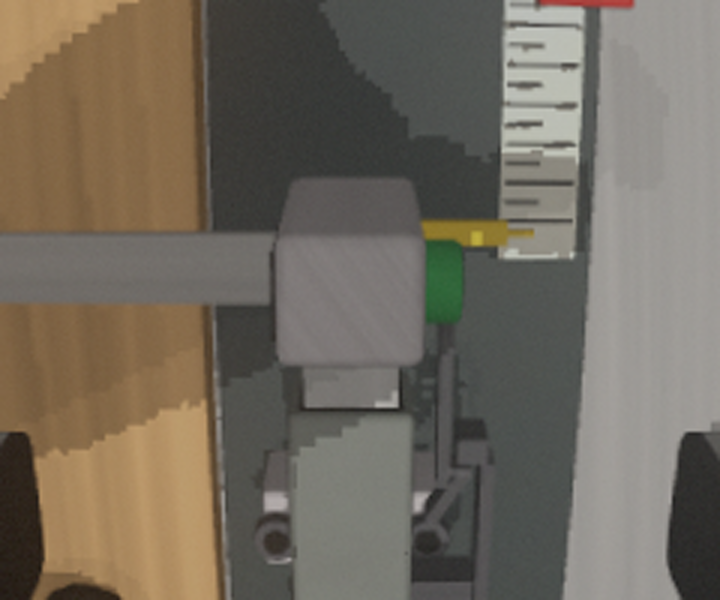

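Emit:
{"fn": "apply_moves", "kwargs": {
  "series": "0 0 0 0.025 0 0 1; 0 0 0 0.05 0 0 1; 0 0 0 0.07 0 0 1; 0 0 0 0.079 0 0 1; 0 0 0 0.079 0 0 1"
}}

```text
clock: 11.98
tcp_pos: [0.6084, 0.0322, 0.0405]
orientation: [1.275, 1.165, -1.275]
contact_force: [-0.1, -0.0, 0.2]
grip_width: 0.0854
```

Run:
```python
from h import *
snap('w12'); cv2.imwrite('pics/t12.png',grab_frame('top'));cv2.imwrite('pics/s12.png',grab_frame('side'))
a=cv2.resize(cv2.imread('pics/w12.png')[180:420,180:460],(560,480));b=cv2.resize(cv2.imread('pics/s12.png')[170:290,260:320+60],(240,240))
b=cv2.resize(cv2.imread('pics/s12.png')[180:300,285:345+60],(240,240))
d=cv2.resize(cv2.imread('pics/t12.png')[180:260,250:330],(240,240));cv2.imwrite('pics/m12.png',np.hstack([a,np.vstack([b,d])]))
```

```text
11.975 [0.6084 0.0322 0.0405] 0.015 [-0.1 -0.   0.2] 0.0854
```

View pics/m12.png

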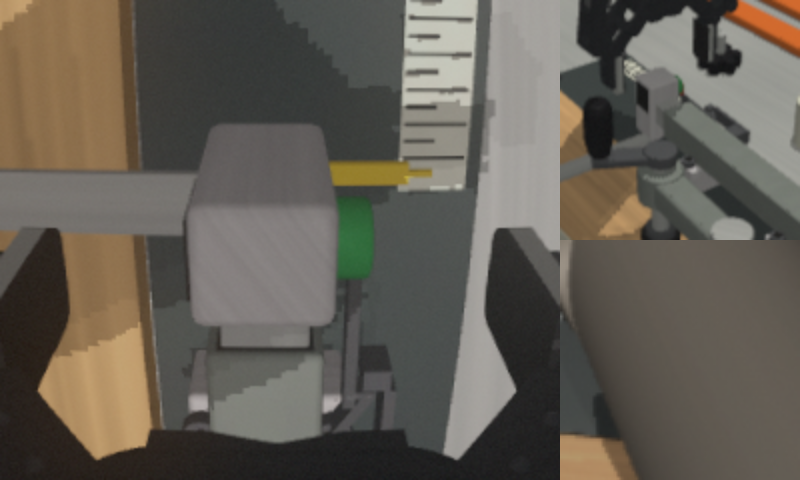

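The head plus button (crop 190–373) sits centred between the fingers (69–488), and the pointer is at scale zero. Closing on it to press the button.

Emit:
{"fn": "apply_moves", "kwargs": {
  "series": "0 0 0 0 0 0 0; 0 0 0 0 0 0 0; 0 0 0 0 0 0 0; 0 0 0 0 0 0 0; 0 0 0 0 0 0 0; 0 0 0 0 0 0 0",
  "force": 45
}}

```text
clock: 12.88
tcp_pos: [0.6058, 0.0324, 0.0412]
orientation: [1.272, 1.168, -1.279]
contact_force: [-11.4, -0.3, 14.7]
grip_width: 0.029
```

Run:
```python
from h import *
snap('w13'); crop('w13','w13c',200,180,460,400,3)
```

```text
12.875 [0.6058 0.0324 0.0412] 0.001 [-11.4  -0.3  14.7] 0.029
```

View pics/w13c.png

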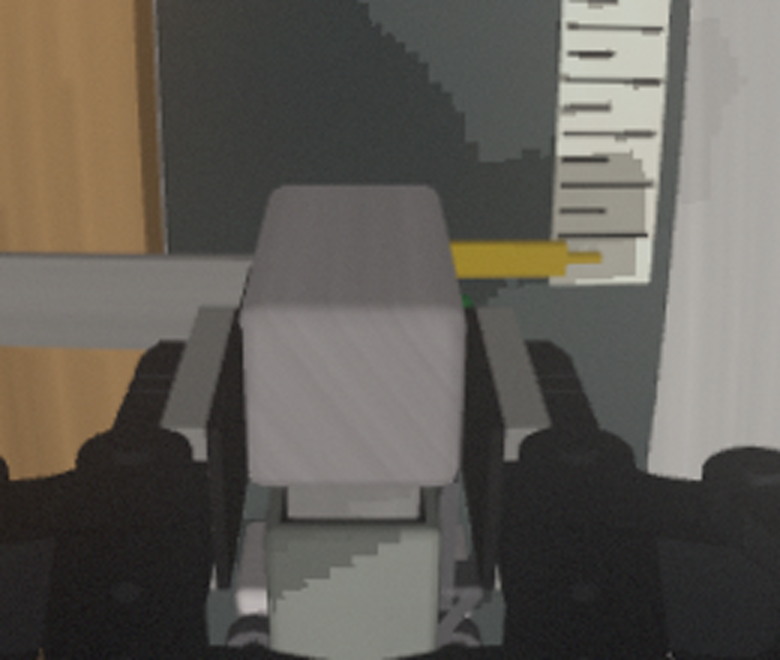

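Emit:
{"fn": "apply_moves", "kwargs": {
  "series": "0 0 0 0 -0.002 -0.002 0; 0 0 0 0 -0.002 -0.007 0; 0 0 0 0 -0.002 -0.013 0; 0 0 0 0 -0.002 -0.019 0; 0 0 0 0 -0.002 -0.025 0; 0 0 0 0 -0.002 -0.031 0; 0 0 0 0 -0.002 -0.037 0; 0 0 0 0 -0.002 -0.043 0; 0 0 0 0 -0.002 -0.049 0; 0 0 0 0 -0.002 -0.054 0; 0 0 0 0 -0.002 -0.057 0; 0 0 0 0 -0.002 -0.057 0"
}}

```text
clock: 14.42
tcp_pos: [0.6108, 0.088, 0.0413]
orientation: [1.273, 1.164, -1.277]
contact_force: [-6.2, -3.2, 9.8]
grip_width: 0.0288
```

Run:
```python
from h import *
snap('w14'); crop('w14','w14c',200,180,460,400,3);cv2.imwrite('pics/t14.png',grab_frame('top'));cv2.imwrite('pics/s14.png',grab_frame('side'))
```

```text
14.425 [0.6108 0.088  0.0413] 0.003 [-6.2 -3.2  9.8] 0.0288
```

View pics/w14c.png

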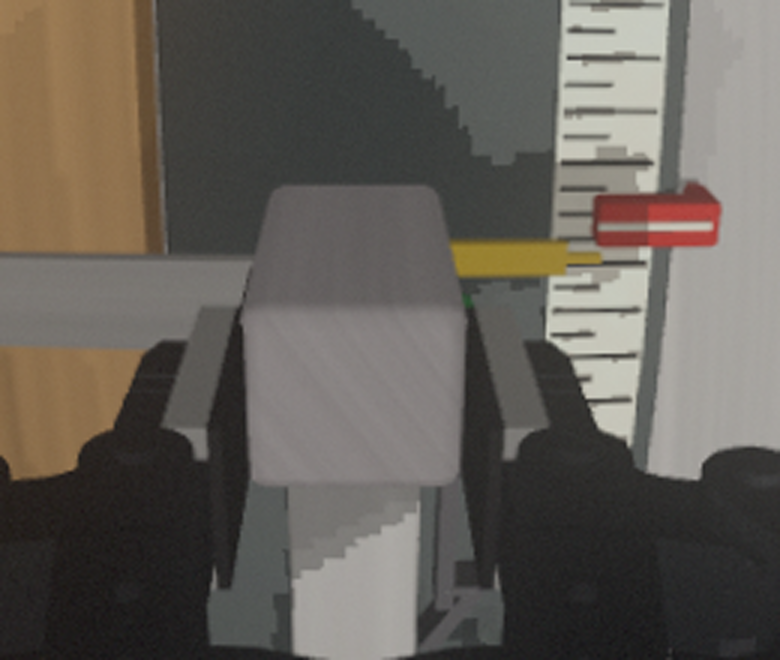

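View pics/s14.png

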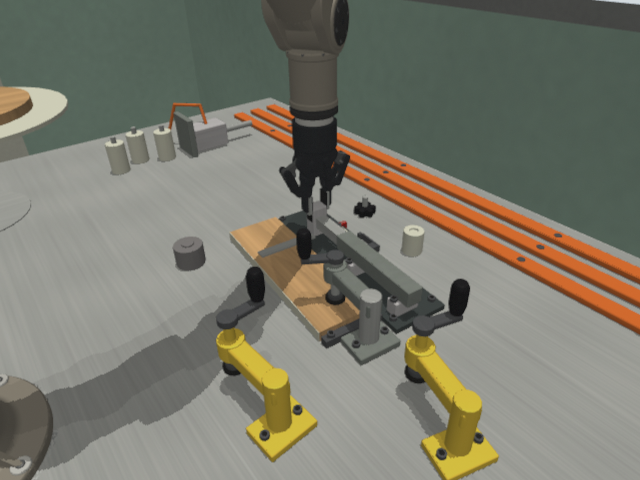

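Run:
```python
from h import *
crop('w11','a',350,120,430,250,5); crop('w14','b',350,220,450,300,6)
a=cv2.imread('pics/a.png');b=cv2.imread('pics/b.png');H=max(a.shape[0],b.shape[0])
pad=lambda i:cv2.copyMakeBorder(i,0,H-i.shape[0],0,0,cv2.BORDER_CONSTANT)
m=np.hstack([pad(a)[:,:399],pad(b)[:,200:]]);print(a.shape,b.shape,m.shape);cv2.imwrite('pics/ab.png',m[:600,:800])
```

```text
(650, 400, 3) (480, 600, 3) (650, 799, 3)
```

View pics/ab.png

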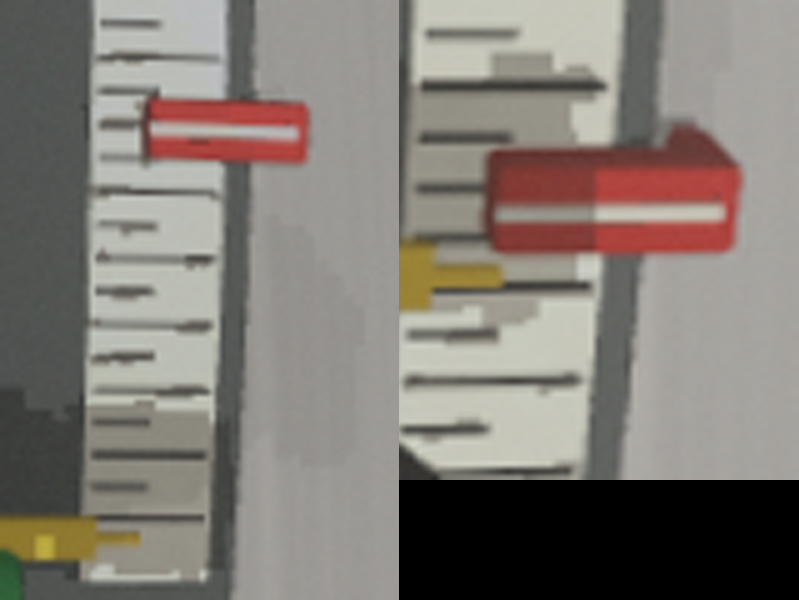

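Run:
```python
from h import *
L={n:load(n) for n in('w2','w3','w11','w13','w14')}
pi=[(L['w3'],395,143.67),(L['w11'],378,227.6),(L['w13'],400.3,266)]
rd=[(L['w2'],438.7,25.8),(L['w3'],395,91.83),(L['w11'],379.6,145.6),(L['w14'],399.3,255.5)]
p,e=tri(pi);print('pointer start',p.round(4),e)
r,e=tri(rd);print('rider',r.round(4),e); r2,e=tri(rd[1:]);print('rider',r2.round(4),e)
print('needed draw',(r-p)@gy,'dx',(r-p)@gx)
for zp in(.020,.022,.024,p[2]):
  for zr in(.017,.018,r[2]):
    print('now: zp,zr',round(zp,4),round(zr,4),'rider-pointer along y (mm)',1e3*((plane(*rd[3],zr)-plane(L['w14'],400.7,265.8,zp))@gy))
o=get_obs();print('tcp travel',(o['tcp_pos']-np.array([.6058,.0324,.0412]))@gy)
```

```text
pointer start [0.651  0.0287 0.0246] [0.0001 0.0001 0.0002]
rider [0.657  0.0877 0.0175] [0.0005 0.0001 0.0003 0.0003]
rider [0.6568 0.0878 0.018 ] [0.0002 0.0002 0.0001]
needed draw 0.05924995535725581 dx 0.0007528427200151314
now: zp,zr 0.02 0.017 rider-pointer along y (mm) 5.009966391290144
now: zp,zr 0.02 0.018 rider-pointer along y (mm) 5.360484206416947
now: zp,zr 0.02 0.0175 rider-pointer along y (mm) 5.191318747199105
now: zp,zr 0.022 0.017 rider-pointer along y (mm) 4.244937443396178
now: zp,zr 0.022 0.018 rider-pointer along y (mm) 4.595455258522981
now: zp,zr 0.022 0.0175 rider-pointer along y (mm) 4.426289799305138
now: zp,zr 0.024 0.017 rider-pointer along y (mm) 3.4799084955022117
now: zp,zr 0.024 0.018 rider-pointer along y (mm) 3.8304263106290146
now: zp,zr 0.024 0.0175 rider-pointer along y (mm) 3.6612608514111726
now: zp,zr 0.0246 0.017 rider-pointer along y (mm) 3.257378737370961
now: zp,zr 0.0246 0.018 rider-pointer along y (mm) 3.6078965524977638
now: zp,zr 0.0246 0.0175 rider-pointer along y (mm) 3.4387310932799213
tcp travel 0.05562577104285228
```

Two estimates agree: triangulation needs 59.25 mm of draw against about 55.6 mm so far, and the direct view shows 3.4–3.7 mm left. The pointer sits at the same wrist-camera pixel before and after, so nothing has slipped. I'll draw 3.7 mm more.

Emit:
{"fn": "apply_moves", "kwargs": {
  "series": "0 0 0 0 0 -0.0015 0; 0 0 0 0 0 -0.003 0; 0 0 0 0 0 -0.0037 0; 0 0 0 0 0 -0.0037 0; 0 0 0 0 0 -0.0037 0"
}}

```text
clock: 15.2
tcp_pos: [0.6111, 0.0911, 0.0413]
orientation: [1.273, 1.164, -1.278]
contact_force: [-5.7, -4.8, 12.0]
grip_width: 0.0289
```

Run:
```python
from h import *
snap('w15'); crop('w15','w15c',340,200,460,300,6);cv2.imwrite('pics/s15.png',grab_frame('side'));crop('s15','s15c',220,180,440,360,3.5)
o=get_obs();print('tcp travel',(o['tcp_pos']-np.array([.6058,.0324,.0412]))@gy, padedge('s15'))
c=load('w15');P=np.array([.657,.0877,.0175]);print(proj(c,P),proj(c,[.651+.05925*gy[0],.0287+.05925*gy[1],.0246]))
```

```text
15.2 [0.6111 0.0911 0.0413] 0.002 [-5.7 -4.8 12. ] 0.0289
tcp travel 0.05897911262604092 (np.float64(304.42), array([303.9, 304. , 304.2, 304.6, 304.7, 304.7, 304.5, 304.4, 304.4,
       303.8, 303.5]))
[399.31688623 260.6658919 ] [400.75550822 265.2605158 ]
```

View pics/w15c.png

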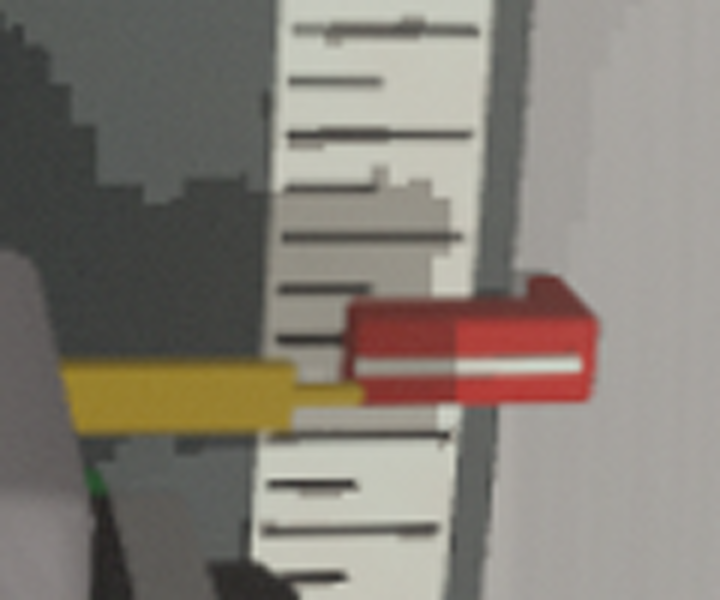

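View pics/s15c.png

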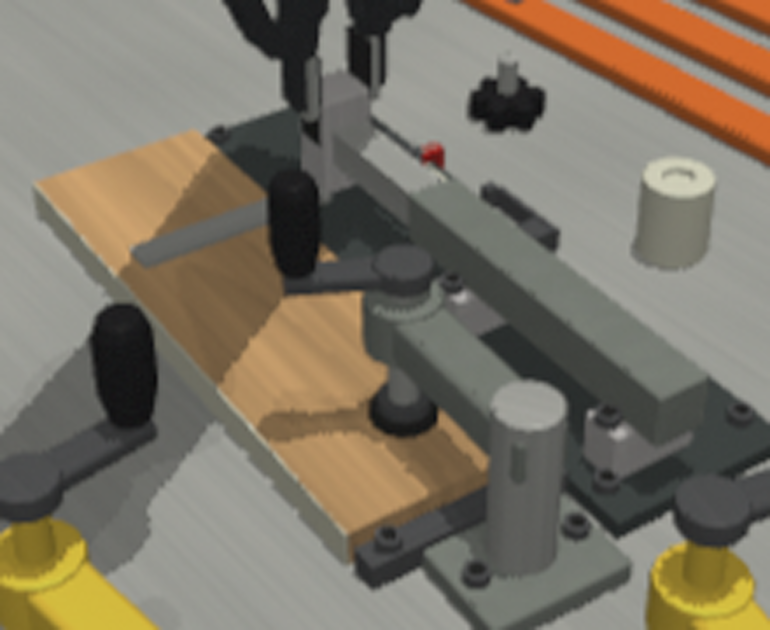

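Run:
```python
from h import *
a=cv2.imread('pics/side0.png',0).astype(float);b=cv2.imread('pics/s15.png',0).astype(float)
# board near corner and left edge regions; knob etc. via phase correlation
for n,(x0,y0,x1,y1) in dict(corner=(300,310,352,345),edge=(226,225,256,262),roller=(398,222,430,260),star=(350,192,380,220),rubber=(170,233,208,272)).items():
    A,B=a[y0:y1,x0:x1],b[y0:y1,x0:x1]; print(n,cv2.phaseCorrelate(A,B,cv2.createHanningWindow((x1-x0,y1-y0),cv2.CV_64F)))
o=get_obs();print(o['clock'],o['tcp_pos'],o['qvel'].round(4),o['grip_width'])
```

```text
corner ((-0.1049885804686852, -0.10805315706699048), 0.9347479722506497)
edge ((0.02259844584220083, 0.09822040104084451), 0.960210687880233)
roller ((0.031294844541969624, 0.008477694563357119), 0.9507207673865835)
star ((-0.06963460444835512, 0.041110680675240374), 0.9958034388257182)
rubber ((-0.033678122620457884, -0.03098405909326374), 0.9751881360624695)
15.3 [0.61108082 0.09114222 0.04132079] [ 0.0012 -0.0013 -0.001  -0.0014  0.0003  0.0018 -0.0013] 0.028933980525079672
```

The board, rollers and star knob have moved no more than 0.15 px since the start, and the arm is still. Handing in.

```bash
python3 -c "
from bench import *
print(hand_in())"
```

```text
the job is handed in; nothing more can be done
None
```

I clamped the board, drew the gauge arm out to the rider's line and handed the job in at about 15 s with the head still gripped. The hand-in reports no verdict.

**Clamp:** I wound the grey clamp's crank about 433° clockwise. The side view showed the pad stop on the board at roughly 343°, so the last 90° is the gripping quarter turn. That should press about 24 N from the given cushion stiffness; I did not measure this force. The pad edge and crank stayed put after I let go of the knob.

**Gauge:** I pinched the head with the pointer still at zero, which pressed the button. The arm then drew out freely, and the tool had moved 59.0 mm against a triangulated need of 59.25 mm. In the last wrist picture the pointer and rider stand 4.5 px apart, where 4.6 px is expected when they are level. That puts them within about 0.5 mm, allowing for uncertainty in the pointer's height.

**Other checks:** In the side view the board, rollers and star knob had moved no more than 0.15 px. I did not test the rider separately for movement, but its image position fits its first measurement. The arm was still and the head still held at hand-in.

**Disagreements:**
- **Crank start angle:** early estimates ranged from about 1.6 to over 4 rad, so I judged landing by seeing the pad stop instead.
- **Grip width:** it read about 3 mm under the stated sizes on both knob and head, which I took as pad squash.

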